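# Index a turret riveter and set a rivet with a mallet

### The arm

A 6-joint arm with a two-finger parallel gripper is mounted at the origin on a cart in front of the work surface, level with it; the furniture and walls round the work are solid. World frame = base frame: x ahead of the robot, y to its left, z up, the work surface at z = 0. Lengths are in m, angles in rad, forces in N, time in s.
With the tool pointing down it reaches from about 0.3 to 0.875 m from the base axis. Payload 6.4 kg.
Tool frame: the origin (TCP) lies midway between the tips of the shut fingers; the grasp point (between the pads) lies 19 mm behind it; z points along the fingers, y is the line along which they close (so a half turn about z gives the same grasp; the last joint's range is limited). The gripper opens to 85 mm and grips with 20 to 120 N. Pads are 22 mm wide; open, the fingers measure 114 mm over their backs; the gripper's body (76 mm by 85 mm) begins 54 mm behind the grasp point. The pads swing forward as they close: fully open they stand 13 mm farther back than shut.
Start: joints at [1.101, 0.181, 1.607, -0, 1.354, -0.206], TCP at [0.15, 0.555, 0.231] pointing down, gripper open.
Joint ranges: [-2.99, 2.99], [-0.89, 2.07], [0.3, 2.58], [-1.14, 4.28], [0, 2.63], [-3.12, 3.12]. Speed limits (rad/s): [2.57, 2.57, 3.01, 3.14, 3.14, 3.14].

### API

Orientations are given as a unit quaternion [w, x, y, z].
In Python, from bench import ctrl gives the robot as it stands. The module is installed in compiled form; this text tells all that it offers.
- The arm moves only by the tool move_arm, never from a script. Its argument "plan" is one flat list of numbers, 6 for each row, row after row: the shift along the world's x, y, z in units of 50 mm (1.0 is 50 mm), then the turn, a rotation vector about the world's x, y, z in rad. A call has 1 to 10 rows; each row is the pose to reach, as a shift and turn from the pose commanded when the call began; what a row does not reach only later rows make up. A row lasts 1/8 s, in which the tool goes at most 62.5 mm and 10.7 degrees, less where a joint would pass 70% of its speed; a pose out of reach is approached as far as the arm can. A call with a gripper value outside its range is refused whole. "grip" is the finger opening in mm, from 0 to 85.4, set as the call begins (left out, the last holds). The fingers move at their own pace and stop on an object; the grip force is fixed at half the most. Time passes only in rows, so rows that repeat a pose let the fingers close. It gives the time, the measured TCP pose, the force, the opening and the grip force at its end, in the units of the state.
- ctrl.get_obs(): the state, without advancing time (a new reading comes with each control period).
- ctrl.camera(name): name is "scene" or "top" or "wrist"; returns a dict with "pixels" (480x640x3 uint8, red, green, blue), "fx", "fy", "cx", "cy" (pixels), "origin" and "attitude" of the camera in the world. Camera axes: x right, y down, z forward; pixel columns grow to the right and rows downward; lengths in m; the calibration is good to about 2 mm. A picture is of the moment at which its call begins. There is no depth.
- ctrl.hand_in(): hands the job in; it is judged then, once.
The state is a dict: "time_s": time; "q": joint angles; "dq": joint speeds; "joint_efforts": joint torques, N m; "eef_pos": TCP position; "eef_rot": TCP orientation; "wrist_force": force on the tool from outside, world axes, zero at the start; "torque": the same for the moment, N m; "opening": opening from 0.0 (shut) to 1.0 (fully open); "grasp_force": force on a finger pad.
Only numpy, scipy, OpenCV 4.12 (cv2) and the standard library are available. Lean on these libraries where they do the work, as an engineer would, in place of code of your own. Each camera call takes 0.05 s, during which the arm holds its last target. There are 200 camera calls.

### The job

The middle rivet still stands proud of the metal strip clamped on the turret riveter's anvil. Push the five-armed turret round by the shorter way (either way will do if it is about half a turn) until its widest punch stands squarely over that rivet, then knock that punch fully down with the mallet so the rivet is set flush, and put the mallet back down on the bench clear of the riveter. Press the punch only with the mallet, do not drive the rivet before the right punch is in place, and leave the other things on the bench where they are.

Things in the scene. Friction and masses are not known exactly. Their poses are not given: they have to be found in the camera images.
- press: the riveter, a fixed grey cast tool: base plate 190 x 136 mm, 14 mm thick, a column, the turret on top. Origin: underside of the base on the turret's vertical axis; z up; -x points to the strike side, where a dark anvil (40 x 116 mm, top 44 mm up) holds a clamped aluminium strip 176 mm long.
- turret (a joint): angle (rad) of the turret, a dark five-armed star that turns endlessly both ways; positive is counter-clockwise from above. 0 (and every whole turn, 6.283) is where the widest punch stands over the rivet; it starts between 0.7 and 5.58. A friction brake (0.12 N m, some 2 N at the punches) holds it where it is left; no click stops.
- turret_hub (a point): top of the hub nut on the turret's axis, 95 mm above the bench; hub 52 mm across. Five upright punches stand 62 mm from the axis, 72 degrees apart, on round bosses (36 mm across under the widest, else 28; tops 82 mm up): a bare spring 12 mm across from 82 to 98 mm, then a steel cap from 98 to 116.5 mm up. The caps are rigid sideways and may be pushed to turn the turret.
- wide_top (a point): centre of the flat top of the widest punch's cap, 28 mm across; the other four caps measure 14 to 19 mm. 116.5 mm above the bench, 62 mm from the turret's axis.
- cap_wide: the cap of the widest punch, a steel cylinder 28 mm across, 18.5 mm high; origin at the centre of its underside. It moves with the punch.
- punch_wide (a joint): how far the widest punch is pressed down (m): 0 up, 0.009 at its stop; spring, 3 N at the top to 7 N at the bottom, comes back up by itself. Over the rivet it meets it after 4 mm and has set it flush after 8 mm.
- rivet (a joint): how far the rivet has been driven (m): 0 standing 4 mm proud, 0.004 flush; takes about 4 N more, and stays where it was driven.
- strike_place (a point): point on the rivet's axis, fixed to the riveter, 51 mm above the bench and 62 mm from the turret's axis: the widest punch belongs straight above it. The rivet is brass, 11 mm across, the middle one of the row along the strip; the others are set already.
- mallet: soft-faced mallet, 0.34 kg, standing on one face. Origin: centre of that face; z is the head's axis. Head: cylinder 36 mm across, 64 mm high, steel with white plastic faces. The level wooden handle, 16 mm wide, 22 mm high, leaves it towards its -x, axis 32 mm above the lower face, and ends 175 mm from the head's axis; next to the head, out to 35 mm, is a steel socket 20 mm wide.
- mallet_grip (a point): centre of the handle where it is best grasped from above, 52 mm from the head's axis; axes as the mallet's
- mallet_head (a point): centre of the mallet's head, half-way up (32 mm above the face it stands on)
- transformer: mains transformer with a grey laminated core, 36x62x43 mm; a bystander; origin at the centre of its underside
- capacitor_big: large can capacitor, 30 mm across, 46 mm high, upright; a bystander; origin at the centre of its underside
- fuse_box: small flat box, 35x53x14 mm; a bystander; origin at the centre of its underside
- loupe: black eye loupe, 37 mm across, 34 mm high; a bystander; origin at the centre of its underside

How it is judged:
By the outcome, as a careful person would: the job done as asked, in the order asked, and still so for the second after the job is handed in, with the robot touching nothing.
It also fails if it takes over 66 s, if anything falls off the work surface, if the arm or the gripper's body presses on something with over 40 N, if the wrist force passes 120 N, or if a joint passes its speed limit or range.

## Working session

There is one attempt and no reset: what is moved stays moved. The work goes in short steps, Python scripts to look and compute and a tool call to move; the robot and the scene stay as the last step left them, time stands still between calls to the robot, and variables do not carry over. Pictures are saved under pics/ and viewed, at most 10 in all, crops included, and the job is handed in when it is done.

Besides the shell and the picture viewer there is one more tool, called as name(argument=value, ...) on one line, values as JSON. move_arm: Moves the arm, as the interface text tells. Its arguments: {"type":"object","properties":{"plan":{"type":"array"},"grip":{"type":"number"}},"required":["plan"]}

```bash
mkdir -p pics
cat > h.py <<'E'
import numpy as np, cv2
from bench import ctrl
from scipy.spatial.transform import Rotation as R
def att(a):
    a=np.array(a,float)
    return a if a.shape==(3,3) else R.from_quat(a,scalar_first=True).as_matrix()
def ray(c,u,v,z):
    d=att(c["attitude"])@np.array([(u-c["cx"])/c["fx"],(v-c["cy"])/c["fy"],1.])
    o=np.array(c["origin"]); return o+d*(z-o[2])/d[2]
def proj(c,p):
    q=att(c["attitude"]).T@(np.array(p)-np.array(c["origin"]))
    return c["cx"]+c["fx"]*q[0]/q[2], c["cy"]+c["fy"]*q[1]/q[2]
def snap(n,f):
    c=ctrl.camera(n); cv2.imwrite("pics/"+f,c["pixels"][:,:,::-1]); return c
E
python3 - <<'E'
from h import *
import pickle
for n in("top","scene"):
    c=snap(n,n+"0.png"); pickle.dump(c,open(n+".pkl","wb")); print(n,c["fx"],c["cx"],c["cy"],c["origin"],att(c["attitude"]).round(3).tolist())
print(ctrl.get_obs())
E
```

```text
top 490.1904862515099 321.1911581843867 240.76728197536738 [ 0.45983893 -0.00554337  1.12922997] [[0.016, -0.992, 0.127], [-1.0, -0.013, 0.023], [-0.022, -0.128, -0.992]]
scene 555.5045238576174 320.10276467683303 225.56797870810524 [-0.14006757 -0.54251672  0.78830693] [[0.577, -0.503, 0.644], [-0.817, -0.339, 0.467], [-0.017, -0.795, -0.606]]
{'time_s': 0.1, 'q': array([ 1.10069845e+00,  1.81519281e-01,  1.60786771e+00,  4.19631447e-05,
        1.35379316e+00, -2.06318943e-01]), 'dq': array([-0.00142938, -0.00210405, -0.00097742,  0.00181875,  0.00080048,
        0.00035237]), 'joint_efforts': array([ 2.54136194e-04, -4.45887601e+01, -3.52231872e+01, -4.82891264e-04,
        4.33188630e-03,  4.79155813e-05]), 'eef_pos': array([0.14968082, 0.55468382, 0.23046417]), 'eef_rot': array([-2.82689425e-04,  1.31511889e-01,  9.91314275e-01, -7.41986669e-04]), 'wrist_force': array([-0.12247518,  0.84935344, -0.0387885 ]), 'torque': array([-0.02088468, -0.03967949, -0.02377412]), 'grasp_force': 0.0, 'opening': 1.0015713703040374}
```

View pics/top0.png

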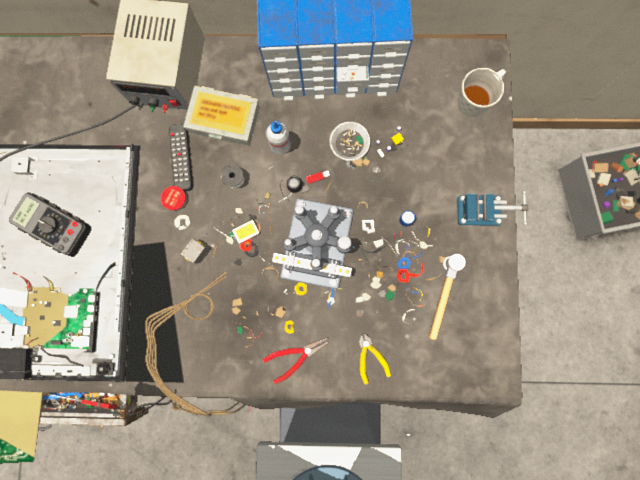

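View pics/scene0.png

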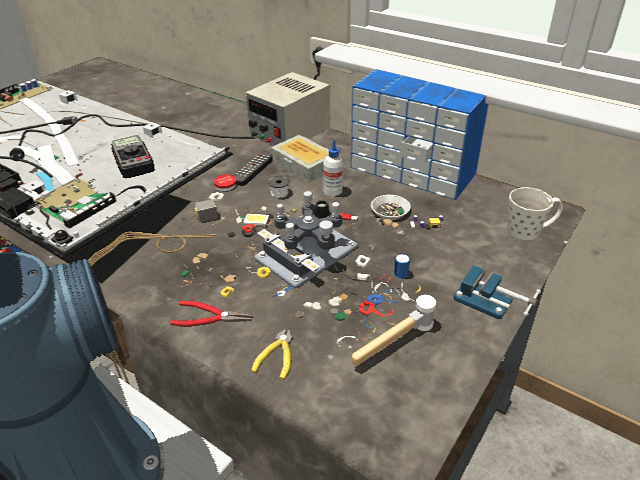

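The top view shows the hub near (317,236), the strip near (313,264), and the mallet with its head near (455,262) and its handle end near (434,338). I'll zoom in on the press.

Run:
```python
from h import *
a=cv2.imread("pics/top0.png")[190:295,262:367]; b=cv2.imread("pics/scene0.png")[175:290,245:370]
a=cv2.resize(a,(400,400),interpolation=3); b=cv2.resize(b,(400,368),interpolation=3)
o=np.zeros((400,800,3),np.uint8); o[:,:400]=a;o[:368,400:]=b; cv2.imwrite("pics/crop1.png",o)
```

```text
(no output)
```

View pics/crop1.png

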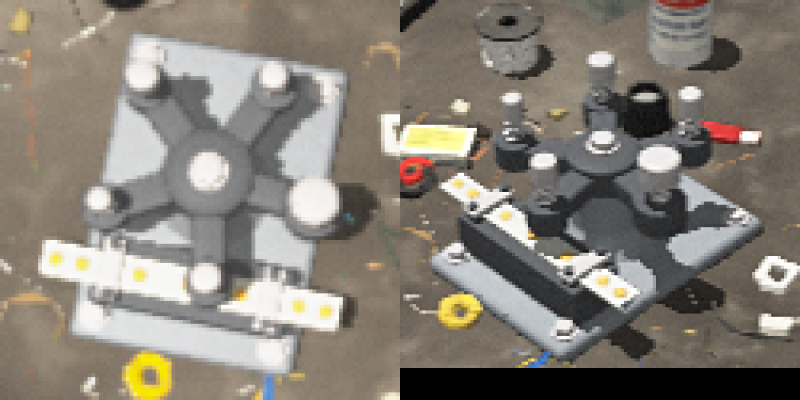

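The crop shows the widest cap at about top-view pixel (345,242.5), the hub at (316.3,234.6), and a narrow cap almost over the strip. Next I'll compute positions.

Run:
```python
from h import *
import pickle
c=pickle.load(open("top.pkl","rb")); s=105/400
P=lambda u,v,z: ray(c,262+u*s,190+v*s,z)[:2]
hub=P(208,171,.095); print("hub",hub)
for n,u,v in[("wide",316,200),("a",145,80),("b",274,79),("c",100,199),("d",205,276)]:
    p=P(u,v,.1165); d=p-hub; print(n,p.round(4),np.hypot(*d).round(4),np.degrees(np.arctan2(d[1],d[0])).round(1))
cs=[P(u,v,.014) for u,v in[(133,36),(345,70),(292,372),(73,333)]]
cc=np.mean(cs,0); print("corners",np.round(cs,4).tolist(),cc)
for i,j in((0,3),(1,2)):
    d=cs[j]-cs[i]; print("side",np.hypot(*d),np.degrees(np.arctan2(d[1],d[0])))
for i,j in((0,1),(3,2)):
    d=cs[j]-cs[i]; print("end",np.hypot(*d),np.degrees(np.arctan2(d[1],d[0])))
d=P(330,313,.045)-P(52,259,.045); print("strip",np.hypot(*d),np.degrees(np.arctan2(d[1],d[0])))
# mallet
im=c["pixels"]; hsv=cv2.cvtColor(im,cv2.COLOR_RGB2HSV)
m=cv2.inRange(hsv,(10,70,120),(28,255,255)); m[:,:420]=0;m[:,475:]=0;m[:250]=0;m[350:]=0
n,l,st,ce=cv2.connectedComponentsWithStats(m); k=1+np.argmax(st[1:,4]); print(st[k],ce[k])
pts=np.argwhere(l==k)[:,::-1]; W=np.array([ray(c,u,v,.043)[:2] for u,v in pts])
mu=W.mean(0); U,S,V=np.linalg.svd(W-mu,full_matrices=False); d=V[0]*np.sign(V[0][0]); t=(W-mu)@d
print("handle mu",mu,"dir",d,np.degrees(np.arctan2(d[1],d[0])),t.min(),t.max(),"far end",mu+d*t.min())
w=cv2.inRange(hsv,(0,0,190),(180,40,255)); w[:,:435]=0;w[:,475:]=0;w[:245]=0;w[285:]=0
n,l,st,ce=cv2.connectedComponentsWithStats(w); k=1+np.argmax(st[1:,4]); print(st[k],ce[k],"head",ray(c,*ce[k],.064), "head from end",mu+d*(t.min()+.175))
```

```text
hub [0.60512346 0.02887297]
wide [ 0.5869 -0.0311] 0.0627 -106.9
a [0.6524 0.0638] 0.0587 36.5
b [ 0.6537 -0.0074] 0.0606 -36.7
c [0.5859 0.0871] 0.0613 108.3
d [0.5444 0.0288] 0.0607 -179.9
corners [[0.699, 0.0787], [0.6794, -0.0505], [0.4965, -0.0204], [0.5177, 0.1106]] [0.59815974 0.02959633]
side 0.18406147425307623 170.01060515921407
side 0.18538644231358334 170.65404945812608
end 0.13070205852684255 -98.62664707355597
end 0.13275911510625166 -99.21464578965454
strip 0.1650756710874855 -100.19884085928587
[428 277  26  64 577] [440.65337955 307.50086655]
handle mu [ 0.45582397 -0.2432772 ] dir [ 0.95679992 -0.29074716] -16.90269254127005 -0.07228179892514115 0.06872581376238189 far end [ 0.38666475 -0.22226147]
[443 254  23  25 339] [454.23303835 264.25958702] head [ 0.5490144  -0.26931047  0.064     ] head from end [ 0.55410473 -0.27314222]
```

move_arm(plan=[9.35, -11.9, 0, 0, 0, -0.045, 9.35, -11.9, 0, 0, 0, -0.045, 9.35, -11.9, 0, 0, 0, -0.045, 9.35, -11.9, 0, 0, 0, -0.045, 9.35, -11.9, 0, 0, 0, -0.045, 9.35, -11.9, 0, 0, 0, -0.045, 9.35, -11.9, 0, 0, 0, -0.045, 9.35, -11.9, 0, 0, 0, -0.045, 9.35, -11.9, 0, 0, 0, -0.045, 9.35, -11.9, 0, 0, 0, -0.045], grip=0)

```text
time_s: 1.35
eef_pos: [0.5369, 0.0618, 0.2311]
eef_rot: [-0.0, 0.154, 0.988, 0.0]
wrist_force: [0.7, 0.2, 0.5]
opening: 0.002
grasp_force: 0.0
```

move_arm(plan=[1.6, -2.04, 0, 0, 0, 0, 1.6, -2.04, 0, 0, 0, 0, 1.6, -2.04, 0, 0, 0, 0, 1.6, -2.04, 0, 0, 0, 0])

```text
time_s: 1.85
eef_pos: [0.6155, -0.0384, 0.2303]
eef_rot: [-0.001, 0.154, 0.988, 0.0]
wrist_force: [-0.3, 0.6, 0.5]
opening: 0.0
grasp_force: 0.0
```

Run:
```python
from h import *
import pickle
c=snap("wrist","w1.png"); pickle.dump(c,open("w1.pkl","wb")); print(c["origin"],att(c["attitude"]).round(3).tolist(),ctrl.get_obs()["eef_pos"])
for p in[(.605,.029,.095),(.587,-.031,.1165),(.544,.0394,.051)]: print(proj(c,p))
```

```text
[ 0.55125063 -0.01755148  0.37211524] [[0.304, 0.918, 0.253], [0.953, -0.293, -0.081], [-0.0, 0.266, -0.964]] [ 0.6152702  -0.03752787  0.23068206]
(np.float64(394.4235353276225), np.float64(188.3140400590503))
(np.float64(317.3077595470936), np.float64(193.60055691637518))
(np.float64(378.2860823561074), np.float64(112.90631322407934))
```

View pics/w1.png

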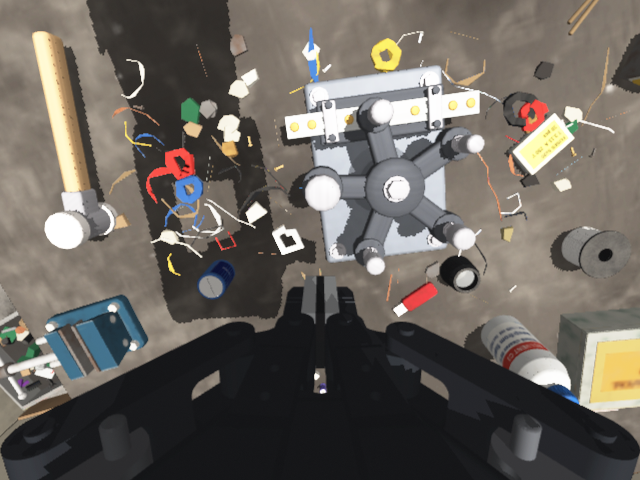

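The wrist view shows the hub nut at (397,189), the wide cap at (322,190), set rivets at x=294, 312, 349, 415, 453 and 472 with their midpoint near (382,115), and the mallet head near (67,230).

Run:
```python
from h import *
import pickle
c=pickle.load(open("w1.pkl","rb"))
hub=ray(c,397,189,.095)[:2]; print("hub",hub)
an=lambda d:(np.hypot(*d).round(4),np.degrees(np.arctan2(d[1],d[0])).round(1))
for n,u,v in[("wide",322,190),("d",376,111),("c",469,143),("a",462,238),("b",375,265)]:
    p=ray(c,u,v,.1165)[:2]; print(n,p.round(4),an(p-hub))
im=c["pixels"]; hsv=cv2.cvtColor(im,cv2.COLOR_RGB2HSV)
m=cv2.inRange(hsv,(15,110,120),(32,255,255)); m[:,:280]=0;m[:,488:]=0;m[:92]=0;m[138:]=0
n,l,st,ce=cv2.connectedComponentsWithStats(m)
Q=[]
for k in range(1,n):
    if st[k,4]>15: p=ray(c,*ce[k],.047)[:2];Q.append(p);print(ce[k].round(1),st[k,4],p.round(4))
Q=np.array(Q); d=Q[-1]-Q[0]
e=[ray(c,286,127,.047)[:2],ray(c,480,102,.047)[:2]]; print("strip",an(e[1]-e[0]),np.mean(e,0),an(np.mean(e,0)-hub))
mm=cv2.inRange(hsv,(8,60,120),(28,255,255)); mm[:,90:]=0; mm[195:]=0
pts=np.argwhere(mm)[:,::-1]; W=np.array([ray(c,u,v,.043)[:2] for u,v in pts]); mu=W.mean(0)
U,S,V=np.linalg.svd(W-mu,full_matrices=False); d=V[0]*np.sign(V[0][0]); t=(W-mu)@d
print("handle",mu,an(d),t.min(),t.max(),"head",ray(c,67,230,.064)[:2],"end",mu+d*t.min(), "head fm end",mu+d*(t.min()+.175))
```

```text
hub [0.6061806  0.03086029]
wide [ 0.5855 -0.0268] (np.float64(0.0613), np.float64(-109.7))
d [0.5438 0.0266] (np.float64(0.0626), np.float64(-176.1))
c [0.5854 0.0851] (np.float64(0.0581), np.float64(111.0))
a [0.6545 0.066 ] (np.float64(0.0598), np.float64(36.0))
b [ 0.6555 -0.0046] (np.float64(0.0608), np.float64(-35.7))
[451.3 106.8] 18 [0.5589 0.1039]
[348.8 119.4] 54 [0.5411 0.0132]
[293.5 128.3] 19 [ 0.5331 -0.0371]
strip (np.float64(0.1755), np.float64(79.3)) [0.54636662 0.04301049] (np.float64(0.061), np.float64(168.5))
handle [ 0.4543101  -0.23106783] (np.float64(1.0), np.float64(-16.8)) -0.0642572473502311 0.07380994547249287 head [ 0.55560642 -0.26738213] end [ 0.39278669 -0.21252428] head fm end [ 0.56034129 -0.26302632]
```

move_arm(plan=[0.08, -0.03, -1.0, 0, 0, 0, 0.08, -0.03, -2.0, 0, 0, 0, 0.08, -0.03, -2.6, 0, 0, 0, 0.08, -0.03, -2.6, 0, 0, 0])

```text
time_s: 2.4
eef_pos: [0.6172, -0.0376, 0.0988]
eef_rot: [-0.003, 0.153, 0.988, 0.0]
wrist_force: [0.3, 0.1, -0.8]
opening: -0.001
grasp_force: 0.0
```

Run:
```python
from h import *
o=ctrl.get_obs(); print(o["eef_pos"],o["eef_rot"],o["wrist_force"])
hub=np.array([.6057,.0298]); a0=-107
for k,t in[(0,30),(0,27),(9,25),(18,25),(27,25),(36,25),(45,25),(54,25),(63,25),(72,25),(76,25)]:
    a=np.radians(a0-k); p=hub+.062*np.array([np.cos(a),np.sin(a)])+t*.001*np.array([-np.sin(a),np.cos(a)])
    print(k,((p-o["eef_pos"][:2])/.05).round(2),round(np.radians(-k),3))
```

```text
[ 0.61721767 -0.03760238  0.09878421] [-3.01288801e-03  1.52813232e-01  9.88250423e-01  3.73668346e-04] [ 0.32074696  0.08251327 -0.79238794]
0 [-0.02 -0.01] 0.0
0 [-0.08  0.  ] 0.0
9 [-0.32  0.01] -0.157
18 [-0.53  0.05] -0.314
27 [-0.73  0.11] -0.471
36 [-0.92  0.2 ] -0.628
45 [-1.09  0.32] -0.785
54 [-1.24  0.47] -0.942
63 [-1.36  0.64] -1.1
72 [-1.46  0.83] -1.257
76 [-1.49  0.91] -1.326
```

move_arm(plan=[-0.08, 0, 0.06, 0, 0, 0, -0.32, 0.01, 0.06, 0, 0, -0.157, -0.53, 0.05, 0.06, 0, 0, -0.314, -0.73, 0.11, 0.06, 0, 0, -0.471, -0.92, 0.2, 0.06, 0, 0, -0.628, -1.09, 0.32, 0.06, 0, 0, -0.785, -1.24, 0.47, 0.06, 0, 0, -0.942, -1.36, 0.64, 0.06, 0, 0, -1.1, -1.46, 0.83, 0.06, 0, 0, -1.257, -1.46, 0.83, 0.06, 0, 0, -1.257])

```text
time_s: 3.65
eef_pos: [0.548, 0.0021, 0.1067]
eef_rot: [0.002, 0.705, 0.71, 0.001]
wrist_force: [-0.7, 0.3, 1.2]
opening: 0.001
grasp_force: 0.0
```

Run:
```python
from h import *
import pickle
c=snap("wrist","w2.png"); pickle.dump(c,open("w2.pkl","wb")); o=ctrl.get_obs(); print(o["eef_pos"],o["wrist_force"],np.degrees(2*np.arctan2(o["eef_rot"][2],o["eef_rot"][1])))
```

```text
[0.54827719 0.00178799 0.10646729] [ 1.11098156 -0.82208738 -0.58626316] 90.51558018810287
```

View pics/w2.png

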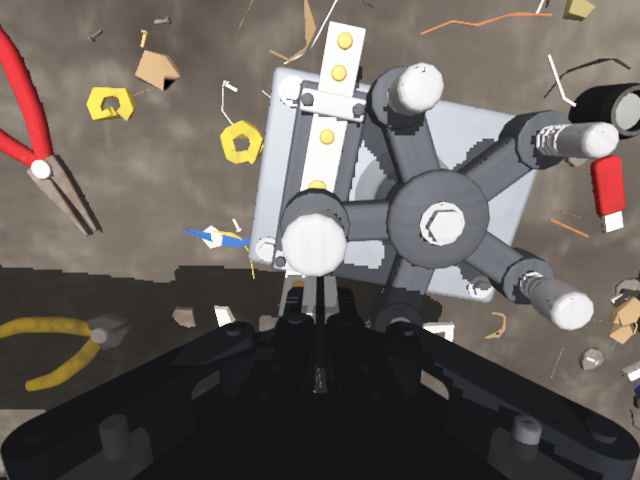

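The wrist view shows the wide cap at (313,245), the hub nut at (441,222), and set rivets at (345,41), (339,73) and (326,137). The proud rivet at about (316,187) is partly hidden by the boss.

Run:
```python
from h import *
import pickle
c=pickle.load(open("w2.pkl","rb")); an=lambda d:(np.hypot(*d).round(4),np.degrees(np.arctan2(d[1],d[0])).round(1))
hub=ray(c,442,223,.095)[:2]; w=ray(c,314,245,.1165)[:2]
print("hub",hub,"wide",w,an(w-hub))
for u,v in[(419,86),(600,140),(571,311)]:
    p=ray(c,u,v,.1165)[:2];print(an(p-hub))
r=[ray(c,u,v,.047)[:2] for u,v in[(345,41),(339,73),(326,137)]]; print(r)
for i in(0,1): print(an(r[i+1]-r[i]))
print("riv",ray(c,316.5,186,.051)[:2], an(ray(c,316.5,186,.051)[:2]-hub))
# base plate far short-side corners & long edges
e=[ray(c,u,v,.047)[:2] for u,v in[(330,24),(365,30),(301,190),(338,190)]]
b=[ray(c,u,v,.014)[:2] for u,v in[(280,69),(536,126)]]; print("base side",an(b[0]-b[1]),"stripedge",an(e[0]-e[2]))
```

```text
hub [0.60466016 0.03365595] wide [0.54558646 0.02926265] (np.float64(0.0592), np.float64(-175.7))
(np.float64(0.0596), np.float64(111.2))
(np.float64(0.0607), np.float64(38.1))
(np.float64(0.0614), np.float64(-32.9))
[array([0.56079235, 0.12092   ]), array([0.55797025, 0.10535367]), array([0.5513461 , 0.07194787])]
(np.float64(0.0158), np.float64(-100.3))
(np.float64(0.0341), np.float64(-101.2))
riv [0.54611249 0.04461696] (np.float64(0.0596), np.float64(169.4))
base side (np.float64(0.1707), np.float64(168.9)) stripedge (np.float64(0.0886), np.float64(79.7))
```

move_arm(plan=[-0.04, 0.09, 0, 0, 0, -0.08, -0.07, 0.18, 0, 0, 0, -0.15, -0.1, 0.27, 0, 0, 0, -0.227, -0.1, 0.27, 0, 0, 0, -0.227])

```text
time_s: 4.2
eef_pos: [0.543, 0.015, 0.1054]
eef_rot: [0.001, 0.78, 0.626, 0.001]
wrist_force: [-0.1, 0.3, 0.3]
opening: 0.003
grasp_force: 0.0
```

Run:
```python
from h import *
import pickle
c=snap("wrist","w3.png"); pickle.dump(c,open("w3.pkl","wb")); o=ctrl.get_obs(); print(o["eef_pos"],o["wrist_force"],np.degrees(2*np.arctan2(o["eef_rot"][2],o["eef_rot"][1])))
```

```text
[0.54280793 0.01502045 0.1051459 ] [ 0.05790709 -0.90375858  0.56496373] 77.48235231267756
```

View pics/w3.png

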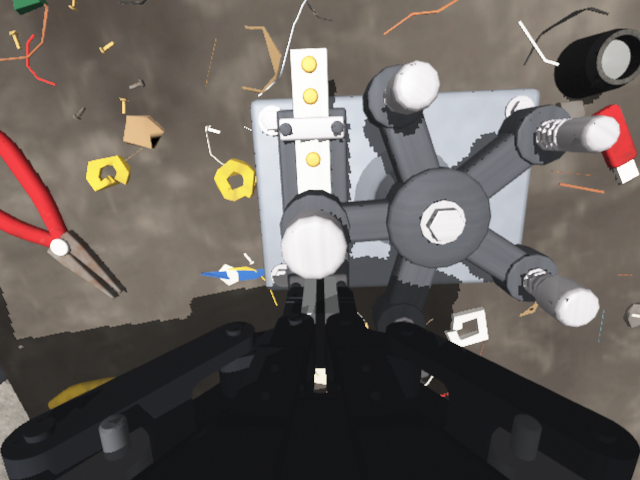

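The wrist view shows the wide cap at (314,247), the hub at (442,222), and the rivet row at (309,64), (310,96) and (313,159).

Run:
```python
from h import *
import pickle
c=pickle.load(open("w3.pkl","rb")); an=lambda d:(np.hypot(*d).round(4),np.degrees(np.arctan2(d[1],d[0])).round(1))
hub=ray(c,442,222,.095)[:2]; w=ray(c,314,247,.1165)[:2]
g=cv2.cvtColor(c["pixels"],cv2.COLOR_RGB2HSV); m=cv2.inRange(g,(0,0,150),(180,60,255)); m[:212]=0;m[278:]=0;m[:,:283]=0;m[:,348:]=0
m=cv2.morphologyEx(m,cv2.MORPH_OPEN,np.ones((9,9))); cn=max(cv2.findContours(m,0,2)[0],key=cv2.contourArea); print("cap circle",cv2.minEnclosingCircle(cn),cv2.boundingRect(cn))
print("hub",hub,"wide",w,an(w-hub))
for (u,v),k in zip([(415,86),(600,133),(576,306)],(72,144,-144)):
    p=ray(c,u,v,.1165)[:2];print(an(p-hub), (an(p-hub)[1]+k)%360)
r=[ray(c,u,v,.047)[:2] for u,v in[(309,64),(310,96),(313,159)]]; d=r[2]-r[0]; print(an(d)); d/=np.hypot(*d); mid=r[2]+.0298*d
print("rivet",mid,an(mid-hub))
b=[ray(c,u,v,.014)[:2] for u,v in[(254,104),(538,91),(264,288),(528,288)]]; print("base",an(b[0]-b[1]),an(b[2]-b[3]))
```

```text
cap circle ((312.5, 248.5), 33.800987243652344) (283, 216, 63, 62)
hub [0.60484494 0.03406634] wide [0.54660803 0.04166262] (np.float64(0.0587), np.float64(172.6))
(np.float64(0.0591), np.float64(99.7)) 171.7
(np.float64(0.0609), np.float64(27.0)) 171.0
(np.float64(0.0611), np.float64(-43.5)) 172.5
(np.float64(0.0497), np.float64(-100.3))
rivet [0.54653102 0.04290128] (np.float64(0.059), np.float64(171.4))
base (np.float64(0.1813), np.float64(170.0)) (np.float64(0.1964), np.float64(167.5))
```

move_arm(plan=[0, 0.03, 0, 0, 0, -0.025, 0, 0.03, 0, 0, 0, -0.025, -0.05, -0.35, 0, 0, 0, -0.025, -0.05, -0.35, 0.5, 0, 0, -0.025, -0.05, -0.6, 1.7, 0, 0, -0.025, -0.05, -1.8, 2.8, 0, 0, -0.025, -0.05, -3, 2.8, 0, 0, -0.025, -0.05, -3, 2.8, 0, 0, -0.025], grip=0)

```text
time_s: 5.25
eef_pos: [0.5395, -0.1393, 0.2455]
eef_rot: [0.001, 0.79, 0.613, 0.0]
wrist_force: [0.7, 0.7, -0.1]
opening: -0.001
grasp_force: 0.0
```

Run:
```python
from h import *
import pickle
o=ctrl.get_obs(); print(o["eef_pos"],o["q"].round(2),np.degrees(2*np.arctan2(o["eef_rot"][2],o["eef_rot"][1])))
out=np.zeros((480,800,3),np.uint8)
c=ctrl.camera("top"); pickle.dump(c,open("t2.pkl","wb"))
out[:400,:400]=cv2.resize(c["pixels"][190:295,262:367,::-1],(400,400),interpolation=3)
c=ctrl.camera("wrist"); pickle.dump(c,open("w4.pkl","wb")); out[:300,400:]=cv2.resize(c["pixels"][:,:,::-1],(400,300))
cv2.imwrite("pics/c4.png",out)
```

```text
[ 0.53953035 -0.13929245  0.24554229] [-0.47  0.13  1.64 -0.    1.37 -0.21] 75.62728594252893
```

View pics/c4.png

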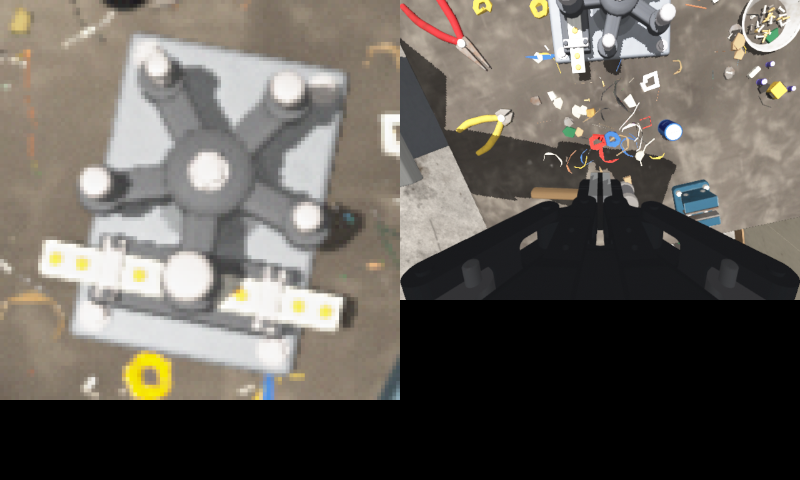

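The top crop shows the wide cap at (189,276), the hub at (208,171), and rivets at crop pixels (56,258), (82,264), (139,275), (240,295), (298,305) and (325,312).

Run:
```python
from h import *
import pickle
c=pickle.load(open("t2.pkl","rb")); s=105/400
P=lambda u,v,z: ray(c,262+(u+.5)*s-.5,190+(v+.5)*s-.5,z)[:2]
an=lambda d:(np.hypot(*d).round(4),(np.degrees(np.arctan2(d[1],d[0]))%360).round(1))
hub=P(208,171,.095); print(hub)
for (u,v),k in zip([(189,276),(96,184),(159,67),(288,89),(307,216)],(0,72,144,216,288)):
    p=P(u,v,.1165); a=an(p-hub); print(p,a,(a[1]+k)%360)
r=np.array([P(u,v,.047) for u,v in[(56,258),(82,264),(139,275),(240,295),(298,305),(325,312)]]); print("rivet",r.mean(0),an(r.mean(0)-hub),an(r[0]-r[5]))
```

```text
[0.60590724 0.02967268]
[0.54505021 0.03830641] (np.float64(0.0615), np.float64(171.9)) 171.9
[0.59490289 0.09023714] (np.float64(0.0616), np.float64(100.3)) 172.3
[0.6605228  0.05699145] (np.float64(0.0611), np.float64(26.6)) 170.6
[ 0.6490102  -0.01434833] (np.float64(0.0616), np.float64(314.4)) 170.39999999999998
[ 0.57875741 -0.02551563] (np.float64(0.0615), np.float64(243.8)) 171.79999999999995
rivet [0.54578891 0.04079798] (np.float64(0.0611), np.float64(169.5)) (np.float64(0.1597), np.float64(79.4))
```

The turret is at about 171.4° and the rivet at 169.5°. I'll make one more small nudge.

move_arm(plan=[0.07, 1.25, 0, 0, 0, 0, 0.07, 2.4, -0.3, 0, 0, 0, 0.07, 2.7, -1.4, 0, 0, 0, 0.07, 2.7, -2.5, 0, 0, 0, 0.07, 2.7, -2.8, 0, 0, 0, 0.07, 2.95, -2.8, 0, 0, 0, 0.07, 3.08, -2.8, 0, 0, 0, 0.07, 3.15, -2.8, 0, 0, -0.02, 0.07, 3.16, -2.8, 0, 0, -0.02, 0.07, 3.16, -2.8, 0, 0, -0.02])

```text
time_s: 6.6
eef_pos: [0.5438, 0.0231, 0.1051]
eef_rot: [0.001, 0.795, 0.607, 0.001]
wrist_force: [-0.4, 0.8, -0.0]
opening: 0.003
grasp_force: 0.1
```

move_arm(plan=[0, -0.4, 0, 0, 0, 0, 0, -0.5, 0.8, 0, 0, 0, 0, -0.9, 2, 0, 0, 0, 0, -2, 2.8, 0, 0, 0, 0, -3.1, 2.8, 0, 0, 0, 0, -3.1, 2.8, 0, 0, 0], grip=60)

```text
time_s: 7.35
eef_pos: [0.543, -0.1372, 0.2452]
eef_rot: [0.001, 0.797, 0.604, 0.0]
wrist_force: [0.4, 0.8, -0.4]
opening: 0.706
grasp_force: 0.0
```

Run:
```python
from h import *
import pickle
a=pickle.load(open("t2.pkl","rb")); c=ctrl.camera("top"); pickle.dump(c,open("t3.pkl","wb"))
o=ctrl.get_obs(); print(o["eef_pos"])
an=lambda d:(np.hypot(*d).round(4),(np.degrees(np.arctan2(d[1],d[0]))%360).round(2))
hub=np.array([.6059,.0297])
for c in(a,c):
    g=cv2.cvtColor(c["pixels"],cv2.COLOR_RGB2GRAY); 
    for ang in(171,243,99,315,27):
        p=np.r_[hub+.0615*np.array([np.cos(np.radians(ang)),np.sin(np.radians(ang))]),.1165]; u,v=proj(c,p)
        R_=8 if ang==171 else 5
        x0,y0=int(u)-R_,int(v)-R_; w=g[y0:y0+2*R_+2,x0:x0+2*R_+2].astype(float); w=np.clip(w-(170 if ang!=171 else 180),0,None)
        yy,xx=np.mgrid[:w.shape[0],:w.shape[1]]; q=ray(c,x0+(w*xx).sum()/w.sum(),y0+(w*yy).sum()/w.sum(),.1165)[:2]
        print(ang,q.round(4),an(q-hub))
```

```text
[ 0.54262511 -0.13481579  0.24435424]
171 [0.5448 0.0424] (np.float64(0.0624), np.float64(168.23))
243 [ 0.5788 -0.0252] (np.float64(0.0612), np.float64(243.77))
99 [0.597  0.0908] (np.float64(0.0618), np.float64(98.24))
315 [ 0.6524 -0.0127] (np.float64(0.063), np.float64(317.65))
27 [0.6652 0.0591] (np.float64(0.0662), np.float64(26.37))
171 [0.5456 0.0453] (np.float64(0.0623), np.float64(165.55))
243 [ 0.5753 -0.0227] (np.float64(0.0607), np.float64(239.71))
99 [0.6025 0.0922] (np.float64(0.0625), np.float64(93.07))
315 [ 0.6495 -0.014 ] (np.float64(0.0618), np.float64(314.92))
27 [0.6636 0.0592] (np.float64(0.0648), np.float64(27.04))
```

The nudge overshot, ending at y=0.0231 instead of 0.0185. I'll measure the new turret angle.

Run:
```python
from h import *
import pickle
c=pickle.load(open("t3.pkl","rb"));cv2.imwrite("pics/c5.png",cv2.resize(c["pixels"][190:295,262:367,::-1],(525,525),interpolation=3))
print(ctrl.get_obs()["eef_pos"])
```

```text
[ 0.54262511 -0.13481579  0.24435424]
```

View pics/c5.png

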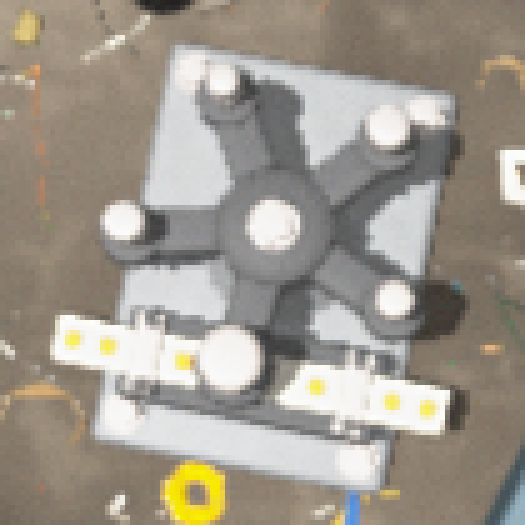

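Run:
```python
from h import *
import pickle
c=pickle.load(open("t3.pkl","rb")); s=.2
P=lambda u,v,z: ray(c,262+(u+.5)*s-.5,190+(v+.5)*s-.5,z)[:2]
an=lambda d:(np.hypot(*d).round(4),(np.degrees(np.arctan2(d[1],d[0]))%360).round(1))
hub=P(273,224,.095); print(hub)
for (u,v),k in zip([(230,360),(124,221),(222,82),(388,126),(396,300)],(0,72,144,216,288)):
    p=P(u,v,.1165); a=an(p-hub); print(p,a,(a[1]+k)%360)
r=np.array([P(u,v,.047) for u,v in[(73,339),(108,346),(183,362),(317,386),(392,401),(427,408)]]); print("rivet",r.mean(0),an(r.mean(0)-hub),an(r[0]-r[5]))
o=ctrl.get_obs();R0=R.from_quat(o["eef_rot"],scalar_first=True).as_matrix();print(o["eef_pos"],np.degrees(np.arctan2(R0[1],R0[0])).round(1))
```

```text
[0.60616202 0.02974365]
[0.5459462  0.04588409] (np.float64(0.0623), np.float64(165.0)) 165.0
[0.60360377 0.09135454] (np.float64(0.0617), np.float64(92.4)) 164.4
[0.66319371 0.05150238] (np.float64(0.061), np.float64(20.9)) 164.9
[ 0.64521291 -0.0185169 ] (np.float64(0.0621), np.float64(309.0)) 165.0
[ 0.57188433 -0.02264077] (np.float64(0.0626), np.float64(236.8)) 164.79999999999995
rivet [0.54593903 0.04059248] (np.float64(0.0612), np.float64(169.8)) (np.float64(0.1599), np.float64(79.8))
[ 0.54262511 -0.13481579  0.24435424] [ 74.4 -15.6 -19.3]
```

move_arm(plan=[0.15, 1.2, 0, 0, 0, 0.09, 0.15, 2.4, 0, 0, 0, 0.09, 0.15, 3.6, 0, 0, 0, 0.09, 0.15, 4.35, 0, 0, 0, 0.09, 0.15, 4.35, 0, 0, 0, 0.09, 0.15, 4.35, -1.2, 0, 0, 0.09, 0.15, 4.35, -2.4, 0, 0, 0.09, 0.15, 4.35, -2.8, 0, 0, 0.09, 0.15, 4.35, -2.8, 0, 0, 0.09, 0.15, 4.35, -2.8, 0, 0, 0.09], grip=0)

```text
time_s: 8.65
eef_pos: [0.5515, 0.0851, 0.1055]
eef_rot: [0.001, 0.767, 0.642, 0.001]
wrist_force: [1.0, -0.2, 0.4]
opening: -0.001
grasp_force: 0.0
```

move_arm(plan=[-0.02, -0.2, 0, 0, 0, 0, -0.03, -0.32, 0, 0, 0, 0, -0.04, -0.38, 0, 0, 0, 0, -0.04, -0.4, 0, 0, 0, 0, -0.04, -0.4, 0, 0, 0, 0, -0.04, -0.4, 0, 0, 0, 0])

```text
time_s: 9.4
eef_pos: [0.5487, 0.0656, 0.1043]
eef_rot: [0.0, 0.767, 0.642, -0.0]
wrist_force: [0.7, 0.5, 0.6]
opening: 0.0
grasp_force: 0.3
```

move_arm(plan=[0, 0.3, 0, 0, 0, 0, 0, 0.4, 0.4, 0, 0, 0, 0, 0.4, 1.6, 0, 0, 0, 0, 0.4, 2.8, 0, 0, 0, 0, -0.7, 2.8, 0, 0, 0, 0, -1.9, 2.8, 0, 0, 0, 0, -3.1, 2.8, 0, 0, 0, 0, -4.2, 2.8, 0, 0, 0, 0, -4.2, 2.8, 0, 0, 0])

```text
time_s: 10.52
eef_pos: [0.5484, -0.1473, 0.2439]
eef_rot: [0.0, 0.768, 0.64, -0.0]
wrist_force: [0.3, -0.4, 0.4]
opening: -0.002
grasp_force: 0.0
```

Run:
```python
from h import *
import pickle
c=ctrl.camera("top"); pickle.dump(c,open("t4.pkl","wb"));cv2.imwrite("pics/c6.png",cv2.resize(c["pixels"][190:295,262:367,::-1],(525,525),interpolation=3))
print(ctrl.get_obs()["eef_pos"])
```

```text
[ 0.54839869 -0.14517111  0.24385282]
```

View pics/c6.png

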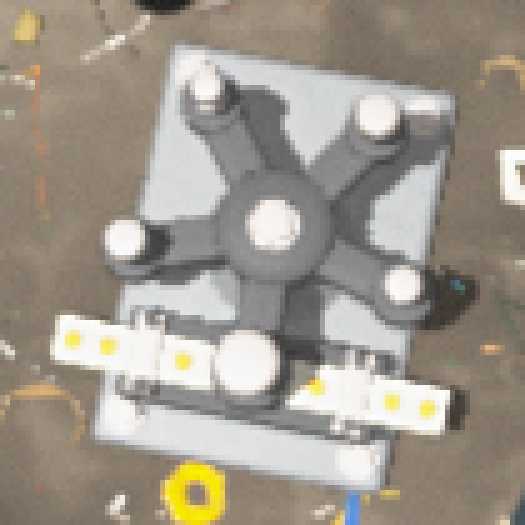

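The crop shows the wide cap at (247,363), the other caps at (125,239), (207,89), (380,115) and (403,285), and the hub at (273,224).

Run:
```python
from h import *
import pickle
c=pickle.load(open("t4.pkl","rb")); s=.2
P=lambda u,v,z: ray(c,262+(u+.5)*s-.5,190+(v+.5)*s-.5,z)[:2]
an=lambda d:(np.hypot(*d).round(4),(np.degrees(np.arctan2(d[1],d[0]))%360).round(1))
hub=P(273,224,.095)
for (u,v),k in zip([(247,363),(125,239),(207,89),(380,115),(403,285)],(0,72,144,216,288)):
    p=P(u,v,.1165); a=an(p-hub); print(p,a,(a[1]+k)%360)
# mallet in wrist view from here
c=ctrl.camera("wrist"); pickle.dump(c,open("w5.pkl","wb"))
for c in (pickle.load(open("t4.pkl","rb")),c):
    hsv=cv2.cvtColor(c["pixels"],cv2.COLOR_RGB2HSV); u,v=proj(c,(.455,-.236,.043)); print(u,v)
print(ctrl.get_obs()["q"])
```

```text
[0.54479648 0.03880745] (np.float64(0.062), np.float64(171.6)) 171.6
[0.59601601 0.09074848] (np.float64(0.0618), np.float64(99.4)) 171.4
[0.66012622 0.05776007] (np.float64(0.0608), np.float64(27.4)) 171.4
[ 0.64985793 -0.01511175] (np.float64(0.0626), np.float64(314.2)) 170.20000000000005
[ 0.57819458 -0.0254824 ] (np.float64(0.0619), np.float64(243.1)) 171.10000000000002
437.3320234042109 307.75188583150486
251.6289299855876 303.5004614112218
[-4.66042464e-01  1.53061869e-01  1.61298700e+00  4.68569711e-04
  1.37660000e+00 -2.88102765e-01]
```

move_arm(plan=[-0.07, 1.2, 0, 0, 0, 0, -0.07, 2.4, 0, 0, 0, 0, -0.07, 2.75, -0.4, 0, 0, 0, -0.07, 2.75, -1.6, 0, 0, 0, -0.07, 2.75, -2.75, 0, 0, 0, -0.07, 2.75, -2.75, 0, 0, 0, -0.07, 2.75, -2.75, 0, 0, 0, -0.07, 2.75, -2.75, 0, 0, 0])

```text
time_s: 11.62
eef_pos: [0.5473, -0.007, 0.11]
eef_rot: [0.002, 0.767, 0.642, 0.002]
wrist_force: [-0.8, -0.6, 0.5]
opening: -0.0
grasp_force: 0.0
```

move_arm(plan=[-0.05, 0.25, 0, 0, 0, 0, -0.05, 0.38, 0, 0, 0, 0, -0.05, 0.45, 0, 0, 0, 0, -0.05, 0.49, 0, 0, 0, 0, -0.05, 0.49, 0, 0, 0, 0, -0.05, 0.49, 0, 0, 0, 0])

```text
time_s: 12.38
eef_pos: [0.5425, 0.0176, 0.1067]
eef_rot: [-0.0, 0.767, 0.642, 0.0]
wrist_force: [-0.5, -0.9, 0.1]
opening: 0.002
grasp_force: 0.1
```

move_arm(plan=[0, -0.3, 0, 0, 0, 0, -0.03, -0.4, 0.7, 0, 0, 0, -0.03, -0.6, 1.8, 0, 0, 0, 0.1, -1.5, 2.8, 0, 0, 0.17, 0.3, -2.5, 2.8, 0, 0, 0.35, 0.6, -3.5, 2.8, 0, 0, 0.53, 0.8, -4.5, 2.8, 0, 0, 0.71, 1, -5.5, 2.8, 0, 0, 0.89, 1.25, -6, 2.8, 0, 0, 1.07, 1.25, -6, 2.8, 0, 0, 1.25], grip=0)

```text
time_s: 13.62
eef_pos: [0.6045, -0.286, 0.2459]
eef_rot: [-0.0, 0.245, 0.969, -0.0]
wrist_force: [0.4, 0.6, -0.6]
opening: -0.001
grasp_force: 0.0
```

move_arm(plan=[0, 0, 0, 0, 0, 0.17, 0, 0, 0, 0, 0, 0.21, 0, 0, 0, 0, 0, 0.21], grip=60)

```text
time_s: 14.0
eef_pos: [0.6045, -0.2833, 0.2464]
eef_rot: [-0.0, 0.144, 0.99, 0.0]
wrist_force: [-0.6, -0.1, 0.2]
opening: 0.637
grasp_force: 0.0
```

Run:
```python
from h import *
import pickle
c=ctrl.camera("wrist"); t=ctrl.camera("top"); pickle.dump((c,t),open("m.pkl","wb"))
o=ctrl.get_obs();R0=R.from_quat(o["eef_rot"],scalar_first=True).as_matrix();print(o["eef_pos"],np.degrees(np.arctan2(R0[1],R0[0])).round(1),o["q"].round(2))
out=np.zeros((480,800,3),np.uint8); out[:,:500]=c["pixels"][:,70:570,::-1]; out[:300,500:]=cv2.resize(t["pixels"][190:295,262:367,::-1],(300,300),interpolation=3)
cv2.imwrite("pics/m.png",out)
```

```text
[ 0.60471521 -0.28291325  0.24658113] [163.4  73.4 153.8] [-0.61  0.37  1.34 -0.    1.43 -1.9 ]
```

View pics/m.png

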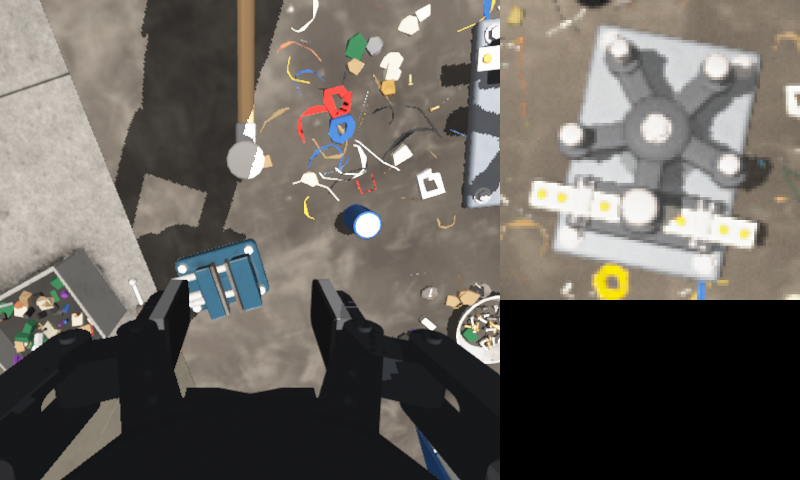

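The wrist crop shows the mallet head top at full-image pixel (315,159) and the handle vertical at column 316. The press inset shows the wide cap at (141,209) and the hub at (156,128).

Run:
```python
from h import *
import pickle
c,t=pickle.load(open("m.pkl","rb")); s=105/300
P=lambda u,v,z: ray(t,262+(u+.5)*s-.5,190+(v+.5)*s-.5,z)[:2]
an=lambda d:(np.hypot(*d).round(4),(np.degrees(np.arctan2(d[1],d[0]))%360).round(1))
hub=P(156,128,.095)
for (u,v),k in zip([(141,208.5),(72,134.5),(119,48),(216,67),(229,164)],(0,72,144,216,288)):
    p=P(u,v,.1165); a=an(p-hub); print(p,a,(a[1]+k)%360)
h=ray(c,315,159,.064)[:2]; a=ray(c,316,10,.043)[:2]; b=ray(c,316,110,.043)[:2]
print("head",h,"handle",a,b,an(b-a),"head from line", )
d=(b-a)/np.hypot(*(b-a)); hl=a+d*((h-a)@d); print("headonline",hl,"grip",hl-.052*d, h-.052*d)
```

```text
[0.54386226 0.0387385 ] (np.float64(0.0628), np.float64(171.6)) 171.6
[0.5973932  0.09020683] (np.float64(0.0612), np.float64(98.1)) 170.1
[0.66211336 0.05711587] (np.float64(0.0625), np.float64(26.1)) 170.1
[ 0.64873172 -0.01444324] (np.float64(0.0614), np.float64(314.1)) 170.10000000000002
[ 0.57719066 -0.0247138 ] (np.float64(0.0615), np.float64(242.0)) 170.0
head [ 0.5541973  -0.27279636] handle [ 0.43137458 -0.23520606] [ 0.51160718 -0.25928504] (np.float64(0.0838), np.float64(343.3)) head from line
headonline [ 0.55439812 -0.27212723] grip [ 0.50459273 -0.2571799 ] [ 0.50439191 -0.25784903]
```

move_arm(plan=[-1, 0.25, 0, 0, 0, 0, -2, 0.51, -0.3, 0, 0, 0, -2, 0.51, -1.4, 0, 0, 0, -2, 0.51, -2.6, 0, 0, 0, -2, 0.51, -3.6, 0, 0, 0, -2, 0.51, -4.2, 0, 0, 0, -2, 0.51, -4.2, 0, 0, 0, -2, 0.51, -4.2, 0, 0, 0], grip=44)

```text
time_s: 15.1
eef_pos: [0.5059, -0.2576, 0.0382]
eef_rot: [0.001, 0.144, 0.99, -0.001]
wrist_force: [0.7, -0.4, 0.5]
opening: 0.517
grasp_force: 0.0
```

move_arm(plan=[-0.02, 0, -0.3, 0, 0, 0, -0.02, 0, -0.48, 0, 0, 0, -0.02, 0, -0.48, 0, 0, 0])

```text
time_s: 15.48
eef_pos: [0.5034, -0.2563, 0.0119]
eef_rot: [-0.001, 0.143, 0.99, 0.0]
wrist_force: [-0.4, -0.4, 0.3]
opening: 0.516
grasp_force: 0.0
```

move_arm(plan=[0, 0, 0, 0, 0, 0, 0, 0, 0, 0, 0, 0, 0, 0, 0, 0, 0, 0, 0, 0, 0, 0, 0, 0, 0, 0, 0, 0, 0, 0, 0, 0, 0, 0, 0, 0], grip=0)

```text
time_s: 16.23
eef_pos: [0.5043, -0.257, 0.0131]
eef_rot: [0.0, 0.143, 0.99, -0.0]
wrist_force: [-1.3, 0.6, 4.6]
opening: 0.178
grasp_force: 60.4
```

move_arm(plan=[0, 0, 0.5, 0, 0, 0, 0, 0, 1.4, 0, 0, 0, 0, 0, 2.4, 0, 0, 0, 0, 0.6, 3.2, 0, 0, 0, -0.05, 1.5, 3.3, 0, 0, 0, -0.1, 2.5, 3.3, 0, 0, 0, -0.15, 3.5, 3.3, 0, 0, 0, -0.19, 4.5, 3.3, 0, 0, 0, -0.19, 5.4, 3.3, 0, 0, 0, -0.19, 6, 3.3, 0, 0, 0])

```text
time_s: 17.48
eef_pos: [0.493, 0.0454, 0.1766]
eef_rot: [-0.001, 0.143, 0.99, 0.0]
wrist_force: [-0.1, -1.2, -4.1]
opening: 0.178
grasp_force: 59.4
```

Run:
```python
from h import *
import pickle
o=ctrl.get_obs(); print(o["eef_pos"],o["eef_rot"],o["wrist_force"],o["torque"],o["opening"])
```

```text
[0.49300858 0.04543213 0.17657943] [-1.46172741e-03  1.42694500e-01  9.89765683e-01  1.90908883e-04] [-0.05492074 -1.22117971 -4.1283659 ] [ 0.0612178   0.16733987 -0.00554417] 0.17794595478173603
```

move_arm(plan=[0.04, 0.15, 0, 0, 0, 0, 0.04, 0.22, 0, 0, 0, 0, 0.04, 0.22, 0, 0, 0, 0, 0.04, 0.22, 0, 0, 0, 0])

```text
time_s: 17.98
eef_pos: [0.4966, 0.0533, 0.1777]
eef_rot: [-0.0, 0.144, 0.99, -0.0]
wrist_force: [0.1, -0.8, -2.6]
opening: 0.175
grasp_force: 59.5
```

Run:
```python
from h import *
o=ctrl.get_obs(); print(o["eef_pos"],o["wrist_force"],o["torque"])
c=ctrl.camera("top"); p=o["eef_pos"]; h=np.array([p[0]+.0498,p[1]-.015,p[2]-.013+.064]); u,v=proj(c,h); print("expected",u,v)
g=cv2.cvtColor(c["pixels"],cv2.COLOR_RGB2HSV); m=cv2.inRange(g,(0,0,185),(180,45,255)); 
x0,y0=int(u)-25,int(v)-25; n,l,st,ce=cv2.connectedComponentsWithStats(m[y0:y0+50,x0:x0+50])
for k in range(1,n):
    if st[k,4]>60: print(st[k],ce[k]+[x0,y0],ray(c,*(ce[k]+[x0,y0]),h[2]))
print(h)
```

```text
[0.49657682 0.05329598 0.17766221] [ 0.09673877 -0.84334565 -2.55577859] [ 0.06956677  0.16612632 -0.00835358]
expected 308.7273555782755 256.2309665338696
[28  0 11  9 83] [316.22891566 234.89156627] [0.58633083 0.02511392 0.22866221]
[  0  42  32   8 101] [296.08910891 277.26732673] [0.50725924 0.06079859 0.22866221]
[0.54637682 0.03829598 0.22866221]
```

move_arm(plan=[-0.03, 0.05, -0.4, 0, 0, 0, -0.03, 0.05, -0.8, 0, 0, 0, -0.03, 0.05, -0.92, 0, 0, 0, -0.03, 0.05, -0.92, 0, 0, 0])

```text
time_s: 18.52
eef_pos: [0.495, 0.0564, 0.1318]
eef_rot: [-0.0, 0.144, 0.99, -0.0]
wrist_force: [-0.3, -0.0, -4.1]
opening: 0.178
grasp_force: 59.4
```

Run:
```python
from h import *
o=ctrl.get_obs(); print(o["eef_pos"],o["wrist_force"],o["torque"])
```

```text
[0.49502618 0.05637854 0.13175541] [-0.33217474 -0.01604565 -4.07164073] [0.02856089 0.14000906 0.0219828 ]
```

move_arm(plan=[0, 0, -0.1, 0, 0, 0, 0, 0, -0.2, 0, 0, 0, 0, 0, -0.23, 0, 0, 0, 0, 0, -0.23, 0, 0, 0])

```text
time_s: 19.02
eef_pos: [0.4961, 0.0565, 0.1212]
eef_rot: [0.001, 0.143, 0.99, -0.0]
wrist_force: [-1.3, 0.7, 5.1]
opening: 0.176
grasp_force: 60.7
```

Run:
```python
from h import *
o=ctrl.get_obs(); print(o["eef_pos"],o["eef_rot"],o["wrist_force"],o["torque"])
```

```text
[0.49605692 0.05649172 0.12121507] [ 1.17270855e-03  1.43358447e-01  9.89670134e-01 -7.62770514e-05] [-1.34249798  0.67645955  5.14372859] [-0.18108913 -0.10361913 -0.02254287]
```

move_arm(plan=[0, 0, -0.04, 0, 0, 0, 0, 0, -0.06, 0, 0, 0, 0, 0, -0.06, 0, 0, 0])

```text
time_s: 19.4
eef_pos: [0.4962, 0.0566, 0.1195]
eef_rot: [0.001, 0.143, 0.99, -0.0]
wrist_force: [-7.0, 0.3, 16.6]
opening: 0.178
grasp_force: 62.6
```

move_arm(plan=[0, 0, -0.03, 0, 0, 0, 0, 0, -0.03, 0, 0, 0, 0, 0, -0.03, 0, 0, 0])

```text
time_s: 19.77
eef_pos: [0.4957, 0.0566, 0.1179]
eef_rot: [0.001, 0.143, 0.99, -0.0]
wrist_force: [-8.1, -0.1, 16.9]
opening: 0.177
grasp_force: 63.1
```

The force levelled off at about 20 N net, so the punch is on its stop. I'll lift and take the mallet back.

move_arm(plan=[0, 0, 0.3, 0, 0, 0, 0, 0, 1, 0, 0, 0, 0, -0.3, 1.5, 0, 0, 0, 0.05, -1.2, 1.5, 0, 0, 0, 0.1, -2.3, 1.5, 0, 0, 0, 0.15, -3.4, 1.5, 0, 0, 0, 0.17, -4.5, 1.5, 0, 0, 0, 0.17, -5.6, 1.5, 0, 0, 0, 0.17, -6.27, 1.2, 0, 0, 0, 0.17, -6.27, 0.4, 0, 0, 0])

```text
time_s: 21.02
eef_pos: [0.5044, -0.2607, 0.1368]
eef_rot: [0.002, 0.145, 0.989, -0.001]
wrist_force: [0.5, 0.0, -4.3]
opening: 0.176
grasp_force: 60.0
```

Run:
```python
from h import *
import pickle
o=ctrl.get_obs(); print(o["eef_pos"],o["wrist_force"])
c=ctrl.camera("top"); pickle.dump(c,open("t5.pkl","wb"))
c0=pickle.load(open("m.pkl","rb"))[1]
a=c0["pixels"][190:295,262:367].astype(int); b=c["pixels"][190:295,262:367].astype(int); d=abs(a-b).max(2)
print("changed px",(d>40).sum(), np.argwhere(d>40).mean(0)+[190,262] if (d>40).any() else "")
```

```text
[ 0.50443836 -0.26067629  0.13682693] [ 4.89498789e-01  4.53240462e-04 -4.27784833e+00]
changed px 0
```

move_arm(plan=[0, 0.05, -0.9, 0, 0, 0, 0, 0.05, -1.7, 0, 0, 0, 0, 0.05, -2.1, 0, 0, 0, 0, 0.05, -2.2, 0, 0, 0, 0, 0.05, -2.2, 0, 0, 0])

```text
time_s: 21.7
eef_pos: [0.5037, -0.2541, 0.0262]
eef_rot: [-0.0, 0.143, 0.99, 0.0]
wrist_force: [-0.3, -0.3, -4.3]
opening: 0.175
grasp_force: 59.8
```

move_arm(plan=[0, 0, -0.1, 0, 0, 0, 0, 0, -0.2, 0, 0, 0, 0, 0, -0.24, 0, 0, 0, 0, 0, -0.24, 0, 0, 0])

```text
time_s: 22.2
eef_pos: [0.5034, -0.2543, 0.0137]
eef_rot: [-0.0, 0.143, 0.99, 0.0]
wrist_force: [-0.5, 0.3, -3.4]
opening: 0.179
grasp_force: 59.8
```

move_arm(plan=[0, 0, -0.02, 0, 0, 0, 0, 0, -0.02, 0, 0, 0])

```text
time_s: 22.45
eef_pos: [0.5036, -0.2543, 0.0128]
eef_rot: [0.0, 0.143, 0.99, -0.0]
wrist_force: [0.8, -0.0, -3.4]
opening: 0.173
grasp_force: 59.8
```

move_arm(plan=[0, 0, 0, 0, 0, 0, 0, 0, 0, 0, 0, 0, 0, 0, 0, 0, 0, 0, 0, 0, 0, 0, 0, 0, 0, 0, 0.5, 0, 0, 0, 0, 0, 1.5, 0, 0, 0, 0, 0, 2.7, 0, 0, 0, 0, 0, 3.9, 0, 0, 0, 0, 0, 4, 0, 0, 0, 0, 0, 4, 0, 0, 0], grip=44)

```text
time_s: 23.7
eef_pos: [0.5035, -0.2543, 0.2128]
eef_rot: [0.0, 0.143, 0.99, -0.0]
wrist_force: [-0.5, 0.1, -0.3]
opening: 0.514
grasp_force: 0.0
```

Run:
```python
from h import *
import pickle
o=ctrl.get_obs(); print(o["eef_pos"],o["wrist_force"],o["opening"])
for n,f in(("top","top.pkl"),("scene","scene.pkl")):
    c=ctrl.camera(n); c0=pickle.load(open(f,"rb")); d=(abs(c["pixels"].astype(int)-c0["pixels"]).max(2)>45).astype(np.uint8)
    k,l,st,ce=cv2.connectedComponentsWithStats(d); print(n,[(s.tolist()) for s in st[1:] if s[4]>25])
    cv2.imwrite("pics/end_%s.png"%n,c["pixels"][:,:,::-1])
    if n=="scene": # mallet head white top blob
        for q in(c0,c):
            m=cv2.inRange(cv2.cvtColor(q["pixels"],cv2.COLOR_RGB2HSV),(0,0,170),(180,45,255)); m[:,:405]=0;m[:,445:]=0;m[:285]=0;m[340:]=0
            kk,ll,s2,c2=cv2.connectedComponentsWithStats(m); j=1+np.argmax(s2[1:,4]); print(s2[j],c2[j])
```

```text
[ 0.50352326 -0.25427215  0.21282339] [-0.50587041  0.07578739 -0.30825349] 0.5141527719047809
top [[294, 204, 28, 25, 214], [323, 208, 23, 14, 116], [278, 211, 333, 269, 26161], [335, 213, 17, 19, 107], [283, 233, 21, 7, 90], [337, 237, 24, 14, 144], [285, 240, 24, 12, 155], [330, 247, 15, 9, 43], [306, 256, 23, 14, 148], [135, 382, 31, 15, 282], [541, 385, 11, 10, 53], [531, 395, 15, 16, 87], [108, 400, 19, 18, 158], [418, 410, 11, 9, 34], [278, 444, 125, 35, 1965], [182, 447, 71, 33, 1305], [255, 450, 38, 30, 565], [318, 467, 31, 13, 224]]
scene [[0, 0, 115, 363, 20425], [96, 0, 391, 258, 30476], [304, 191, 12, 7, 46], [302, 199, 18, 17, 103], [277, 200, 9, 7, 41], [332, 202, 10, 8, 55], [275, 213, 21, 16, 174], [319, 220, 29, 25, 277], [282, 231, 22, 9, 59], [309, 231, 18, 12, 52], [278, 237, 15, 18, 87], [329, 244, 24, 6, 74], [325, 252, 11, 10, 44], [317, 256, 8, 12, 34], [334, 262, 13, 10, 61], [28, 270, 10, 11, 39], [415, 294, 21, 15, 138], [351, 310, 73, 50, 611], [94, 312, 8, 11, 33], [105, 317, 7, 9, 41], [421, 321, 13, 10, 36], [158, 321, 349, 120, 16864], [375, 327, 38, 27, 66], [0, 337, 38, 9, 184], [0, 345, 36, 10, 140], [0, 369, 28, 7, 85], [118, 378, 102, 102, 3045], [217, 448, 16, 24, 181], [0, 461, 17, 19, 131]]
[416 294  20  17 246] [425.36585366 301.82926829]
[415 294  20  15 149] [426.5033557  299.89932886]
```

```bash
python3 -c "
from bench import ctrl
print(ctrl.hand_in())"
```

```text
the job is handed in; nothing more can be done
None
```

I turned the widest punch over the rivet by the shorter way, within about half a degree after correcting a roughly 5° overshoot. I then pressed it down with the mallet until the force levelled off at about 20 N, put the mallet back at its starting spot, and handed the job in at about 24 s; I judged the rivet flush from that force, as the punch hid it from view.

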